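# Roll the core box into the logging bay, then draw the gneiss core and hold it level

## Task

Push the black core box along the rollers until it is fully home against the stop of the yellow logging bay. Then draw the banded gneiss core out of its pocket, turn it from standing to lying level, and finish while still holding it level in the gripper, its middle at least 25 cm above the tabletop. Leave the box in the bay, the other two cores in their pockets, and the spatula, wedge and hand lens where they lie.

Things in the scene. Friction and masses are not known exactly. Their poses are not given: they have to be found in the camera images.
- track: Fixed roller track 620 long. Origin on the tabletop under its middle; its y axis runs along the track towards the bay, z up. 15 free-turning steel rollers lie across it, tops 57 above the table. Aluminium side rails, 168 apart inside, rise 13 above the rollers and guide the box. With the box home in the bay, the box origin is at y = +160 in this frame.
- bay_stop (a point): Foot of the inner face of the yellow station bay's end stop, mid-width, at roller-top height (57): y = +290 in the track frame; the stop's top is 110 above the table. The bay's yellow side plates (tops 93 above the table) run 230 back from it.
- core_box: Loose black box, 160 (x, across the track) x 260 (y, along it) x 70 tall, walls 5, about 0.6 kg plus three cores; axes along the track's. Starts on the rollers short of the bay; 2 to 6 N rolls it, it stops when the push stops. Origin: centre of its underside. A grey insert, top 43 above the underside, has three round 40 wide pockets at x = 0, y = -75, 0, +75, each with a standing core.
- lid_edge (a point): Middle of the free edge of the box's black flap lid, which is propped open rigidly on the box's +x (far) side: it slopes up and outward at 15 degrees from the rim, 130 long, 260 wide; this edge is 208 out from the box's centre line and 104 above its underside.
- gneiss_core: The core to draw: loose round rock, 36 diameter x 105 long, grey with dark and pinkish bands, about 0.3 kg, standing in any one of the three pockets (38 deep, 2 play all round), foot 5 above the box's underside; it shows 67 above the insert, 40 above the box rim. Origin at the centre of its foot; z axis along the core, up at the start.
- gneiss_core_mid (a point): Middle of the gneiss core, on its axis, 52.5 above its foot.
- dark_core: Plain dark green-black core of the same size (origin at the centre of its foot, z up its length); stays standing in its pocket.
- pale_core: Plain cream core of the same size (origin at the centre of its foot, z up its length); stays standing in its pocket.
- spatula: Steel spatula, 200 long, lying on the table between robot and track along its own x axis; leave alone. Origin at the middle of its underside.
- wedge: Orange stepped plastic wedge, 90 x 32 x 28, on the table off the open (-y) end of the track; leave alone. Origin under its middle.
- loupe: Brass-bound hand lens, 38 diameter ring, 12 thick, with a 50 long black handle along +x, on the table off the bay end of the track; leave alone. Origin under the ring.

How it is judged:
By the outcome, as a careful person would: the job done as asked, in the order asked, and still so for the second after the job is handed in, while the arm keeps its last pose, push and grip.
It also fails if it takes over 58 s, if anything falls off the work surface, if the arm or the gripper's body presses on something with over 40 N, if the wrist force passes 120 N, or if a joint passes its speed limit or range.

## Robot

A 6-joint arm with a two-finger parallel gripper is mounted at the origin on the work surface. World frame = base frame: x ahead of the robot, y to its left, z up, the work surface at z = 0. Lengths are in m, angles in rad, forces in N, time in s.
With the tool pointing down it reaches from about 0.35 to 0.775 m from the base axis. Payload 7.3 kg.
Tool frame: the origin (TCP) lies on the centre line of the jaws, within the pads' length; the fingertips stand 25 mm ahead of it and the grasp point (between the pads) lies 6 mm ahead of it; z points along the fingers, y is the line along which they close (so a half turn about z gives the same grasp; the last joint's range is limited). The gripper opens to 92 mm and grips with 3 to 60 N. Pads are 19 mm wide; open, the fingers measure 130 mm over their backs; the gripper's body (75 mm by 190 mm) begins 47 mm behind the grasp point.
Start: joints at [-1.477, 0.342, 1.524, -0, 1.275, -0.146], TCP at [0.125, -0.51, 0.22] pointing down, gripper open.
Joint ranges: [-2.53, 2.53], [-0.77, 2.02], [0.04, 2.7], [-1, 4.14], [0.28, 2.66], [-3.11, 3.11]. Speed limits (rad/s): [2.57, 2.57, 3.14, 3.14, 3.14, 3.14].

## Interface

Orientations are given as [roll, pitch, yaw] about the fixed x, y, z axes, in that order (R = Rz(yaw) Ry(pitch) Rx(roll)).
In Python, from cell import status, read_camera, camera_info, ticket, models gives the robot as it stands.
- The arm moves only by the tool send_rows, never from a script. Its argument "plan" is a list of rows, each an object with "offset": the shift along the tool's x, y, z in mm, a list of three; "yaw": the turn about the tool's z in rad. In form: [{"offset": [dx, dy, dz], "yaw": yaw}, ...]. A call has 1 to 20 rows; each row shifts and turns the commanded pose from where the row before left it, along the tool's axes as they then stand; what a row does not reach is not made up. A row lasts 1/10 s, in which the tool goes at most 50 mm and 8.59 degrees, less where a joint would pass 70% of its speed; a pose out of reach is approached as far as the arm can. A call is refused whole if a number of a shift passes 50 or a number of a turn 0.15, either way. A call with a gripper value outside its range is refused whole. "hand" is the closure, from 0 (fully open) to 1 (shut), set as the call begins (left out, the last holds). The fingers move at their own pace and stop on an object; "squeeze" is the grip in N (left out, the last holds). Time passes only in rows, so rows that do not move let the fingers close. It gives the time, the measured TCP pose, the force, the opening and the grip force at its end, in the units of the state.
- status.observe(): the state, without advancing time (a new reading comes with each control period).
- read_camera(name): name is "scene" or "top" or "wrist"; returns the picture (384x512x3 uint8, red, green, blue); there is no depth.
- camera_info(name): a dict with "vfov" (degrees; the focal length in pixels is half the picture's height over the tangent of half this angle, whatever the lens; pixels are square), "cx", "cy" (the principal point, pixels), "origin" and "attitude" of the camera in the world. Camera axes: x right, y down, z forward; pixel columns grow to the right and rows downward; lengths in m; the calibration is good to about 2 mm. A picture is of the moment at which its call begins: read the wrist's pose just before it. camera_info takes no time and is no camera call; for the wrist camera it gives the pose at the moment of the call.
- ticket.hand_in(): hands the job in; it is judged then, once.
Trained networks look in the newest picture that a camera, given by its name, has taken for a name from the list of things; names that differ only in an ending like _2 or _b are one class to them, and where a whole thing is asked for, a point or a joint stands for the part that bears it (a point fixed in the world has none). Each returns a list of dicts, best first, with "conf" (0 to 1); they miss things now and then, are a little off and sometimes report something else, mostly with a low value. They report only what shows in the picture. A call takes as long as a camera call.
- models.regions_of(camera, label): "mask" (384x512 bool, what is visible of it) and "extent" ([left, top, right, bottom] in pixels, round what is visible of it).
The state is a dict: "time": time; "qpos": joint angles; "qvel": joint speeds; "joint_efforts": joint torques, N m; "tool_pos": TCP position; "tool_rot": TCP orientation; "contact_force": force on the tool from outside, world axes, zero at the start; "torque": the same for the moment, N m; "opening": finger opening in m; "grip_force": force on a finger pad.
Only numpy, scipy, OpenCV 4.12 (cv2) and the standard library are available. Lean on these libraries where they do the work, as an engineer would, in place of code of your own. Each camera call takes 0.05 s, during which the arm holds its last target. There are 200 camera calls.

## Working session

There is one attempt and no reset: what is moved stays moved. The work goes in short steps, Python scripts to look and compute and a tool call to move; the robot and the scene stay as the last step left them, time stands still between calls to the robot, and variables do not carry over. Pictures are saved under pics/ and viewed, at most 10 in all, crops included, and the job is handed in when it is done.

Besides the shell and the picture viewer there is one more tool, called after ">>>" in YAML: its name, and indented under it one key for each argument. send_rows: Moves the arm, as the interface text tells. Its arguments: {"type":"object","properties":{"plan":{"type":"array"},"hand":{"type":"number"},"squeeze":{"type":"number"}},"required":["plan"]}

```bash
mkdir -p pics; cat > h.py <<'E'
import numpy as np, cv2
from cell import status, read_camera, camera_info, ticket, models
from scipy.spatial.transform import Rotation as R
def cam(n):
    c=camera_info(n); f=192/np.tan(np.radians(c['vfov'])/2)
    a=np.array(c['attitude'],float)
    M=a if a.shape==(3,3) else R.from_euler('xyz',a).as_matrix()
    return c,f,M,np.array(c['origin'])
def ray(n,u,v,z,k=None):
    c,f,M,o=k or cam(n)
    d=M@np.array([(u-c['cx'])/f,(v-c['cy'])/f,1]); return o+d*(z-o[2])/d[2]
def proj(n,p,k=None):
    c,f,M,o=k or cam(n)
    q=M.T@(np.array(p)-o); return f*q[0]/q[2]+c['cx'],f*q[1]/q[2]+c['cy']
def save(n,name):
    im=read_camera(n); cv2.imwrite('pics/'+name,im[:,:,::-1]); return im
E
python3 - <<'E'
from h import *
a=save('top','t0.png');b=save('scene','s0.png')
cv2.imwrite('pics/a.png',cv2.resize(np.vstack([a,b])[:,:,::-1],None,fx=.78,fy=.78))
for n in('top','scene','wrist'): print(camera_info(n))
print(status.observe())
for n in('top','scene'):
  for l in('gneiss_core','dark_core','pale_core','core_box','track'):
    for r in models.regions_of(n,l)[:2]: print(n,l,r['conf'],r['extent'])
E
```

```text
{'vfov': 43.4903859513102, 'cx': 251.7713377150191, 'cy': 187.05301589673255, 'origin': array([ 0.26378283, -0.02318693,  1.46606943]), 'attitude': array([-2.92038884,  0.00331774, -1.63893099])}
{'vfov': 54.003843543980544, 'cx': 255.396480262236, 'cy': 186.32378640585554, 'origin': array([ 1.46643563, -0.09309534,  0.71513911]), 'attitude': array([-2.16286322,  0.02257312,  1.47300536])}
{'vfov': 61.154591760198215, 'cx': 253.20496650368966, 'cy': 191.96017139336487, 'origin': array([ 0.19938206, -0.49057581,  0.38402988]), 'attitude': array([ 2.85407442e+00,  4.46483380e-04, -1.33093314e+00])}
{'time': 0.1, 'qpos': array([-1.47702741e+00,  3.42685079e-01,  1.52488656e+00, -6.94309313e-06,
        1.27540902e+00, -1.45980484e-01]), 'qvel': array([-6.97101329e-04, -1.69936022e-03, -2.07921875e-03, -9.57325561e-05,
       -6.29725891e-05,  9.35312233e-04]), 'joint_efforts': array([ 2.56680767e-03, -4.32004738e+01, -2.44695085e+01,  7.21257878e-02,
        5.25618391e-02, -4.94623760e-05]), 'tool_pos': array([ 0.12466153, -0.50961489,  0.21941003]), 'tool_rot': array([-3.14021844e+00, -1.95333902e-04,  2.39751294e-01]), 'contact_force': array([ 0.09341825,  0.01261008, -0.59511872]), 'torque': array([ 0.05258555, -0.03230912,  0.02569662]), 'grip_force': 0.0, 'opening': 0.0914868129100324}
top gneiss_core 0.67 [304.8, 168.9, 322.1, 184.5]
top gneiss_core 0.26 [232.3, 97.4, 336.6, 213.4]
top dark_core 0.66 [280.7, 168.5, 294.2, 186.0]
top pale_core 0.72 [256.1, 170.2, 269.6, 191.3]
top core_box 0.68 [231.6, 99.1, 337.3, 215.2]
top track 0.68 [159.7, 141.1, 372.3, 239.5]
scene gneiss_core 0.88 [178.7, 181.4, 191.3, 205.9]
scene dark_core 0.84 [204.2, 176.2, 217.1, 203.8]
scene pale_core 0.55 [229.9, 170.1, 246.8, 200.4]
scene core_box 0.68 [165.1, 171.7, 278.2, 236.2]
scene track 0.65 [124.9, 162.5, 350.9, 261.6]
```

View pics/a.png

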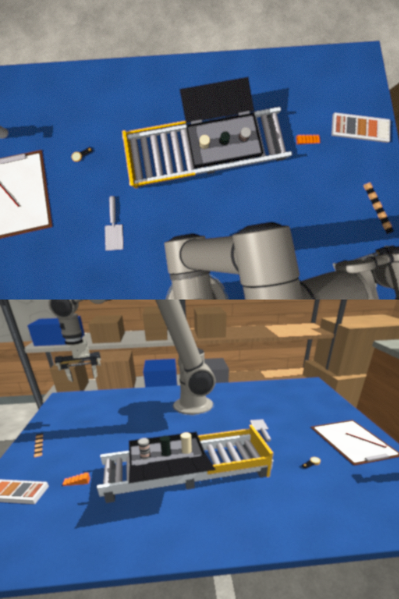

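```bash
python3 - <<'E'
from h import *
from scipy.optimize import least_squares
k=cam('top'); th=np.linspace(0,2*np.pi,40)
P=[]
for l in('gneiss_core','dark_core','pale_core'):
    read_camera('top'); r=models.regions_of('top',l)[0]
    e=np.array(r['extent']); 
    def f(p):
        q=np.array([proj('top',(p[0]+.018*np.cos(t),p[1]+.018*np.sin(t),z),k) for t in th for z in(.102,.167)])
        return np.r_[q.min(0),q.max(0)]-e
    s=least_squares(f,ray('top',(e[0]+e[2])/2,(e[1]+e[3])/2,.14,k)[:2]); P.append(s.x); print(l,s.x,s.fun.round(1))
P=np.array(P); print(np.linalg.norm(P[0]-P[1]),np.linalg.norm(P[2]-P[1]),'yaw',np.arctan2(*(P[2]-P[0])[::-1])-np.pi/2)
im=cv2.imread('pics/t0.png'); c=im[85:260,140:400]; cv2.imwrite('pics/c.png',cv2.resize(c,None,fx=3,fy=3,interpolation=cv2.INTER_CUBIC))
E
```

```text
gneiss_core [ 0.5863657  -0.21500206] [-0.9 -0.4  0.8  0.4]
dark_core [ 0.58110457 -0.14527285] [-0.3  1.1  0.3 -1.1]
pale_core [ 0.57137911 -0.06957629] [ 0.2  0.9 -0.2 -0.9]
0.06992740793029903 0.07631876791535551 yaw 0.10269072543756552
```

View pics/c.png

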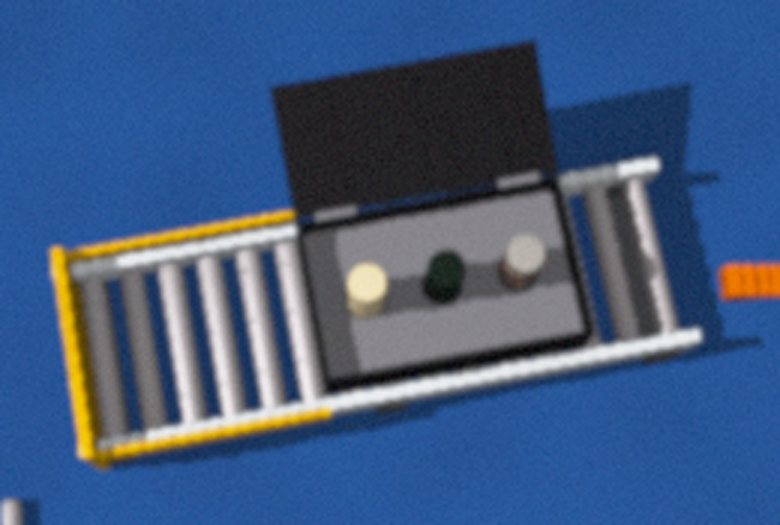

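```bash
python3 - <<'E'
from h import *
k=cam('top')
def g(u,v,z): return ray('top',140+(u+.5)/3-.5,85+(v+.5)/3-.5,z,k)[:2]
S=[g(66,250,.11),g(93,452,.11)]
E=[g(660,163,.07),g(702,337,.07)]
B=[g(300,228,.127),g(555,184,.127),g(592,342,.127),g(327,388,.127)]
L=[g(274,88,.161),g(535,42,.161)]
for n,p in(('S',S),('E',E),('B',B),('L',L)): print(n,np.round(p,4).tolist(),np.mean(p,0).round(4), 'len',np.linalg.norm(p[0]-p[1]).round(4))
B=np.array(B); print(np.linalg.norm(B[1]-B[2]),np.linalg.norm(B[3]-B[2]))
d=np.mean(S,0)-np.mean(E,0);print('axis len (600)',np.linalg.norm(d),'yaw',np.arctan2(d[1],d[0])-np.pi/2)
for a,b in((B[1],B[0]),(B[2],B[3]),(L[1],L[0])):
  d=b-a;print(np.arctan2(d[1],d[0])-np.pi/2)
E
```

```text
S [[0.6432, 0.2187], [0.4446, 0.1987]] [0.5439 0.2087] len 0.1996
E [[0.7041, -0.3772], [0.5225, -0.3974]] [ 0.6133 -0.3873] len 0.1827
B [[0.6448, -0.0097], [0.6719, -0.2589], [0.5142, -0.2779], [0.4875, -0.0252]] [ 0.5796 -0.1429] len 0.2506
L [[0.776, 0.0061], [0.8055, -0.2481]] [ 0.7907 -0.121 ] len 0.256
0.15883098486153593 0.2541109631851209
axis len (600) 0.6000166209596979 yaw 0.1158222714977859
0.10829827134955994
0.10529887314926079
0.11580096241922266
```

>>> send_rows:
  plan:
    - {"offset":[0,0,0],"yaw":-0.144}
    - {"offset":[0,0,0],"yaw":-0.144}
    - {"offset":[0,0,0],"yaw":-0.144}
    - {"offset":[0,0,0],"yaw":-0.144}
    - {"offset":[0,0,0],"yaw":-0.144}
    - {"offset":[0,0,0],"yaw":-0.144}
    - {"offset":[0,0,0],"yaw":-0.144}
    - {"offset":[0,0,0],"yaw":-0.144}
    - {"offset":[0,0,0],"yaw":-0.144}
    - {"offset":[0,0,0],"yaw":-0.144}

```text
time: 1.9
tool_pos: [0.1247, -0.51, 0.22]
tool_rot: [-3.142, 0.0, 1.686]
contact_force: [0.0, -0.7, 0.5]
opening: 0.0917
grip_force: 0.0
```

>>> send_rows:
  plan:
    - {"offset":[12,35,0],"yaw":0}
    - {"offset":[12,35,0],"yaw":0}
    - {"offset":[12,35,0],"yaw":0}
    - {"offset":[12,35,0],"yaw":0}
    - {"offset":[12,35,0],"yaw":0}
    - {"offset":[11,35,0],"yaw":0}
    - {"offset":[11,35,0],"yaw":0}
    - {"offset":[11,35,0],"yaw":0}
    - {"offset":[11,35,0],"yaw":0}
    - {"offset":[11,35,0],"yaw":0}
    - {"offset":[11,35,0],"yaw":0}
    - {"offset":[11,35,0],"yaw":0}
    - {"offset":[10,36,0],"yaw":0}
    - {"offset":[0,36,0],"yaw":0}
    - {"offset":[0,0,0],"yaw":0}

```text
time: 3.4
tool_pos: [0.6012, -0.3085, 0.2185]
tool_rot: [3.141, -0.001, 1.683]
contact_force: [-0.2, -0.7, -0.1]
opening: 0.0916
grip_force: 0.0
```

>>> send_rows:
  plan:
    - {"offset":[0,0,28],"yaw":0}
    - {"offset":[0,0,28],"yaw":0}
    - {"offset":[0,0,28],"yaw":0}
    - {"offset":[0,0,0],"yaw":0}
    - {"offset":[10,0,0],"yaw":0}
    - {"offset":[8,0,0],"yaw":0}
    - {"offset":[5,0,0],"yaw":0}
    - {"offset":[5,0,0],"yaw":0}
    - {"offset":[5,0,0],"yaw":0}
    - {"offset":[5,0,0],"yaw":0}

```text
time: 4.4
tool_pos: [0.5937, -0.2722, 0.1364]
tool_rot: [3.141, 0.001, 1.68]
contact_force: [-0.6, 0.7, -0.0]
opening: 0.0918
grip_force: 0.0
```

>>> send_rows:
  plan:
    - {"offset":[10,0,0],"yaw":0}
    - {"offset":[10,0,0],"yaw":0}
    - {"offset":[10,0,0],"yaw":0}
    - {"offset":[10,0,0],"yaw":0}
    - {"offset":[10,0,0],"yaw":0}
    - {"offset":[10,0,0],"yaw":0}
    - {"offset":[10,0,0],"yaw":0}
    - {"offset":[10,0,0],"yaw":0}
    - {"offset":[10,0,0],"yaw":0}
    - {"offset":[10,0,0],"yaw":0}
    - {"offset":[10,0,0],"yaw":0}
    - {"offset":[10,0,0],"yaw":0}
    - {"offset":[10,0,0],"yaw":0}
    - {"offset":[10,0,0],"yaw":0}
    - {"offset":[10,0,0],"yaw":0}
    - {"offset":[10,0,0],"yaw":0}

```text
time: 6.0
tool_pos: [0.5762, -0.1127, 0.136]
tool_rot: [3.142, 0.0, 1.68]
contact_force: [0.8, 0.3, -0.0]
opening: 0.0916
grip_force: 0.0
```

```bash
python3 - <<'E'
from h import *
a=save('top','t1.png');b=save('scene','s1.png')
c=lambda i,x,y:cv2.resize(i[y:y+150,x:x+260,::-1],None,fx=2,fy=2,interpolation=cv2.INTER_CUBIC)
cv2.imwrite('pics/b.png',np.vstack([c(a,140,90),c(b,110,110)]))
E
```

```text
(no output)
```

View pics/b.png

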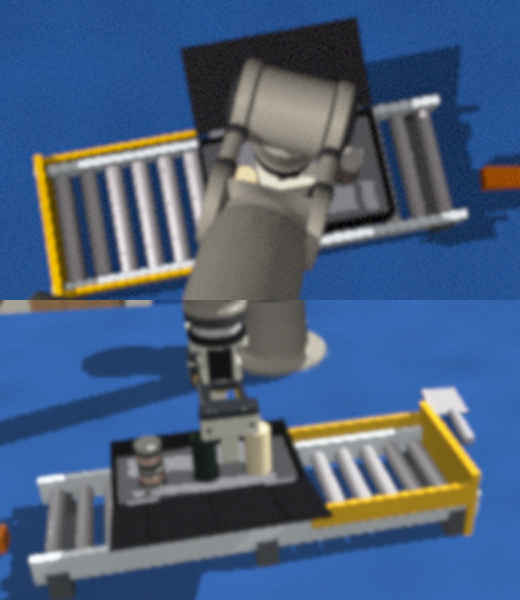

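```bash
python3 - <<'E'
from h import *
s=status.observe();print(s['tool_pos'],s['contact_force'],s['opening'])
for dy in(-.055,.055):
  p=s['tool_pos']+R.from_euler('xyz',s['tool_rot']).apply([0,dy,.025]); u,v=proj('scene',p); print('tip in b.png scene half',(u-110)*2,(v-110)*2+300, p)
for r in models.regions_of('scene','gneiss_core')[:1]: print(r['extent'])
for q in((.5863,-.215,.167),(.5863,-.215,.062)): print(proj('scene',q),proj('top',q))
# box corners at rim and bottom
d=np.array([-.108,.994]);x=np.array([.994,.108])
for a in(-1,1):
  for b in(-1,1):
    P=np.array([.58,-.143])+a*.08*x+b*.13*d
    print(a,b,[(np.round((proj('scene',(*P,z))[0]-110)*2),np.round((proj('scene',(*P,z))[1]-110)*2+300)) for z in(.127,.057)])
im=cv2.imread('pics/s1.png'); w=save('wrist','w1.png')
cv2.imwrite('pics/d.png',np.hstack([cv2.resize(im[165:255,155:285],(520,360)),w[:360:,120:400,::-1]]))
E
```

```text
[ 0.57609159 -0.11209619  0.13606   ] [ 0.13375085  1.40915532 -0.33806206] 0.09216040737092038
tip in b.png scene half 220.93701823932827 439.02472306337904 [ 0.52142032 -0.1181474   0.11107131]
tip in b.png scene half 231.5164413648041 481.5974460432014 [ 0.63075113 -0.10603245  0.1110487 ]
[179.4, 178.9, 191.0, 207.6]
(np.float64(183.80496648925123), np.float64(177.6558414479657)) (np.float64(314.1616262503174), np.float64(172.05050840131892))
(np.float64(188.49789173224866), np.float64(208.4020672807347)) (np.float64(309.84794042703726), np.float64(180.80198907263))
-1 -1 [(np.float64(109.0), np.float64(435.0)), (np.float64(116.0), np.float64(474.0))]
-1 1 [(np.float64(283.0), np.float64(413.0)), (np.float64(284.0), np.float64(452.0))]
1 -1 [(np.float64(110.0), np.float64(500.0)), (np.float64(118.0), np.float64(542.0))]
1 1 [(np.float64(306.0), np.float64(473.0)), (np.float64(307.0), np.float64(514.0))]
```

View pics/d.png

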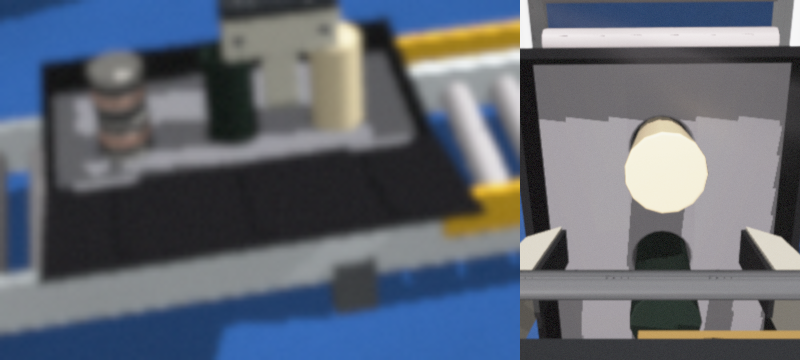

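```bash
python3 - <<'E'
from h import *
s=status.observe();T=R.from_euler('xyz',s['tool_rot']);k=cam('wrist')
for x in(.0095,-.0095):
  for z in(-.02,0,.025):
    print(x,z,[np.round(proj('wrist',s['tool_pos']+T.apply([x,y,z]),k)) for y in(-.046,.046,.065)])
d=np.array([-.108,.994]);X=np.array([.994,.108])
for z in(.127,.1): print('front wall inner',z,[np.round(proj('wrist',(*(np.array([.58,-.143])+a*.075*X+.125*d),z),k)) for a in(-1,1)])
for z in(.167,.1): print('pale',z,np.round(proj('wrist',(.5714,-.0696,z),k)))
w=cv2.imread('pics/w1.png');cv2.imwrite('pics/e.png',w)
E
```

```text
0.0095 -0.02 [array([158., 242.]), array([347., 242.]), array([386., 242.])]
0.0095 0 [array([168., 226.]), array([337., 226.]), array([372., 226.])]
0.0095 0.025 [array([178., 210.]), array([327., 210.]), array([358., 210.])]
-0.0095 -0.02 [array([161., 276.]), array([344., 276.]), array([382., 276.])]
-0.0095 0 [array([171., 257.]), array([335., 257.]), array([368., 257.])]
-0.0095 0.025 [array([180., 239.]), array([325., 239.]), array([355., 239.])]
front wall inner 0.127 [array([103.,  59.]), array([405.,  59.])]
front wall inner 0.1 [array([124.,  64.]), array([384.,  64.])]
pale 0.167 [252. 178.]
pale 0.1 [253. 152.]
```

View pics/e.png

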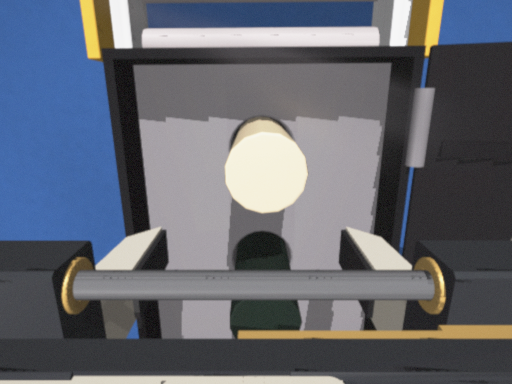

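>>> send_rows:
  plan:
    - {"offset":[0,0,-30],"yaw":0}
    - {"offset":[0,0,-30],"yaw":0}
    - {"offset":[0,0,0],"yaw":0}
    - {"offset":[-30,4,0],"yaw":0}
    - {"offset":[-30,0,0],"yaw":0}
    - {"offset":[-30,0,0],"yaw":0}
    - {"offset":[-30,0,0],"yaw":0}
    - {"offset":[-30,0,0],"yaw":0}
    - {"offset":[-30,0,0],"yaw":0}
    - {"offset":[-25,0,0],"yaw":0}
    - {"offset":[0,0,0],"yaw":0}

```text
time: 7.3
tool_pos: [0.6017, -0.3206, 0.1943]
tool_rot: [-3.14, 0.0, 1.676]
contact_force: [-0.4, 0.4, -0.6]
opening: 0.0917
grip_force: 0.0
```

>>> send_rows:
  plan:
    - {"offset":[0,0,0],"yaw":0}
    - {"offset":[0,0,0],"yaw":0}
    - {"offset":[0,0,0],"yaw":0}
    - {"offset":[0,0,0],"yaw":0}
    - {"offset":[0,0,20],"yaw":0}
    - {"offset":[0,0,20],"yaw":0}
    - {"offset":[0,0,20],"yaw":0}
    - {"offset":[0,0,0],"yaw":0}
  hand: 1
  squeeze: 10

```text
time: 8.1
tool_pos: [0.6012, -0.3154, 0.1331]
tool_rot: [-3.137, -0.004, 1.68]
contact_force: [-0.6, 0.4, -0.6]
opening: 0.0325
grip_force: 0.0
```

>>> send_rows:
  plan:
    - {"offset":[8,0,0],"yaw":0}
    - {"offset":[8,0,0],"yaw":0}
    - {"offset":[8,0,0],"yaw":0}
    - {"offset":[8,0,0],"yaw":0}
    - {"offset":[8,0,0],"yaw":0}
    - {"offset":[8,0,0],"yaw":0}
    - {"offset":[8,0,0],"yaw":0}
    - {"offset":[8,0,0],"yaw":0}

```text
time: 8.9
tool_pos: [0.5955, -0.2526, 0.136]
tool_rot: [-3.142, 0.0, 1.68]
contact_force: [-0.0, 0.2, 1.0]
opening: 0.0005
grip_force: 0.0
```

```bash
python3 - <<'E'
from h import *
w=save('wrist','w2.png');s=status.observe();T=R.from_euler('xyz',s['tool_rot']);k=cam('wrist')
for x in(.0095,):
  for z in(-.02,0,.025):
    print(x,z,np.round(proj('wrist',s['tool_pos']+T.apply([x,0,z]),k)))
d=np.array([-.108,.994]);X=np.array([.994,.108])
print(s['contact_force'])
for n in ('core_box','gneiss_core','pale_core'):
  for r in models.regions_of('wrist',n)[:1]: print(n,r['conf'],r['extent'])
read_camera('top')
for n in ('core_box','gneiss_core','pale_core'):
  for r in models.regions_of('top',n)[:1]: print(n,r['conf'],r['extent'])
E
```

```text
0.0095 -0.02 [253. 242.]
0.0095 0 [253. 226.]
0.0095 0.025 [253. 210.]
[ 0.50214144 -0.21843562 -0.22607908]
core_box 0.56 [87.1, 1.2, 512.0, 269.7]
gneiss_core 0.58 [219.5, 129.2, 298.7, 229.4]
core_box 0.56 [232.7, 100.9, 319.1, 213.1]
pale_core 0.56 [258.0, 174.1, 267.6, 191.7]
```

View pics/w2.png

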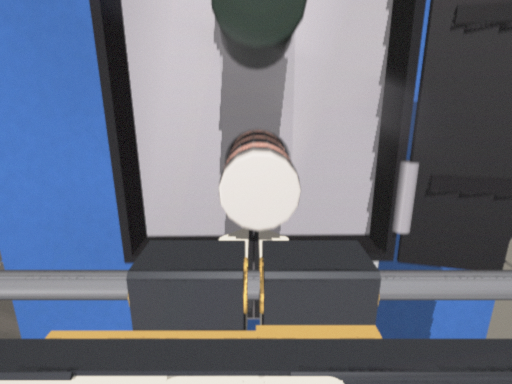

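>>> send_rows:
  plan:
    - {"offset":[-25,0,0],"yaw":0}
    - {"offset":[-25,0,0],"yaw":0}
    - {"offset":[-20,0,0],"yaw":0}
    - {"offset":[0,0,0],"yaw":0}
    - {"offset":[0,0,13],"yaw":0}
    - {"offset":[0,0,12],"yaw":0}
    - {"offset":[0,0,0],"yaw":0}

```text
time: 10.0
tool_pos: [0.6019, -0.3209, 0.1079]
tool_rot: [-3.138, -0.004, 1.681]
contact_force: [-0.4, -0.1, 0.3]
opening: 0.0003
grip_force: 0.0
```

```bash
python3 - <<'E'
from h import *
w=save('wrist','w3.png');b=save('scene','s3.png');s=status.observe();T=R.from_euler('xyz',s['tool_rot'])
print(s['tool_pos'])
for z in(-.02,0,.025):
    p=s['tool_pos']+T.apply([.0095,0,z]); print(z,np.round(proj('wrist',p)),np.round(np.array([(proj('scene',p)[0]-130)*4+512,(proj('scene',p)[1]-140)*4])))
cv2.imwrite('pics/f.png',np.hstack([w[:,:,::-1],cv2.resize(b[140:236,130:202,::-1],(288,384),interpolation=cv2.INTER_CUBIC)]))
E
```

```text
[ 0.60300357 -0.32180517  0.11024825]
-0.02 [253. 242.] [589. 219.]
0 [253. 226.] [594. 242.]
0.025 [253. 210.] [600. 271.]
```

View pics/f.png

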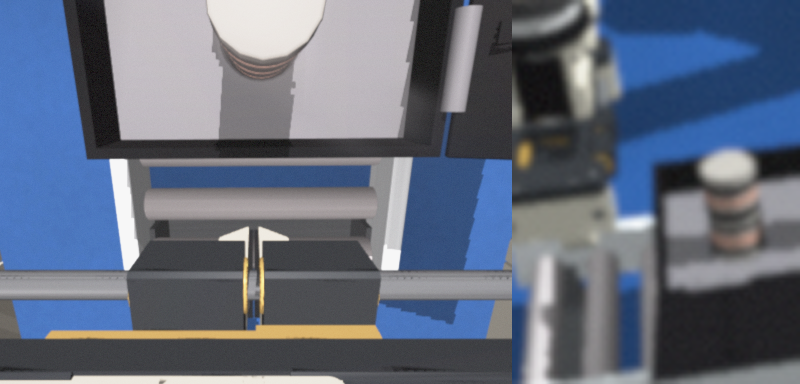

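>>> send_rows:
  plan:
    - {"offset":[0,0,10],"yaw":0}
    - {"offset":[15,0,0],"yaw":0}
    - {"offset":[10,0,0],"yaw":0}
    - {"offset":[5,0,0],"yaw":0}
    - {"offset":[5,0,0],"yaw":0}
    - {"offset":[5,0,0],"yaw":0}
    - {"offset":[5,0,0],"yaw":0}
    - {"offset":[5,0,0],"yaw":0}
    - {"offset":[5,0,0],"yaw":0}

```text
time: 11.0
tool_pos: [0.5973, -0.2684, 0.1013]
tool_rot: [3.141, 0.001, 1.679]
contact_force: [-0.8, -2.3, 1.6]
opening: 0.0006
grip_force: 1.5
```

>>> send_rows:
  plan:
    - {"offset":[10,0,0],"yaw":0}
    - {"offset":[10,0,0],"yaw":0}
    - {"offset":[10,0,0],"yaw":0}
    - {"offset":[10,0,0],"yaw":0}
    - {"offset":[10,0,0],"yaw":0}
    - {"offset":[10,0,0],"yaw":0}
    - {"offset":[10,0,0],"yaw":0}
    - {"offset":[10,0,0],"yaw":0}
    - {"offset":[10,0,0],"yaw":0}
    - {"offset":[10,0,0],"yaw":0}
    - {"offset":[10,0,0],"yaw":0}
    - {"offset":[10,0,0],"yaw":0}
    - {"offset":[10,0,0],"yaw":0}
    - {"offset":[10,0,0],"yaw":0}
    - {"offset":[10,0,0],"yaw":0}
    - {"offset":[10,0,0],"yaw":0}
    - {"offset":[10,0,0],"yaw":0}
    - {"offset":[10,0,0],"yaw":0}
    - {"offset":[5,0,0],"yaw":0}

```text
time: 12.9
tool_pos: [0.5768, -0.0826, 0.1008]
tool_rot: [-3.141, -0.001, 1.68]
contact_force: [-1.2, -2.6, -0.1]
opening: 0.0007
grip_force: 1.4
```

>>> send_rows:
  plan:
    - {"offset":[5,0,0],"yaw":0}
    - {"offset":[4,0,0],"yaw":0}
    - {"offset":[4,0,0],"yaw":0}
    - {"offset":[3,0,0],"yaw":0}

```text
time: 13.3
tool_pos: [0.5754, -0.0681, 0.1009]
tool_rot: [3.142, -0.0, 1.68]
contact_force: [0.2, -2.3, -1.0]
opening: 0.0002
grip_force: 1.1
```

>>> send_rows:
  plan:
    - {"offset":[3,0,0],"yaw":0}
    - {"offset":[3,0,0],"yaw":0}
    - {"offset":[2,0,0],"yaw":0}
    - {"offset":[2,0,0],"yaw":0}

```text
time: 13.7
tool_pos: [0.5743, -0.0583, 0.101]
tool_rot: [3.141, 0.0, 1.68]
contact_force: [-1.3, -2.8, -1.5]
opening: 0.0007
grip_force: 1.1
```

>>> send_rows:
  plan:
    - {"offset":[2,0,0],"yaw":0}
    - {"offset":[2,0,0],"yaw":0}

```text
time: 13.9
tool_pos: [0.5742, -0.0569, 0.1011]
tool_rot: [3.141, 0.005, 1.681]
contact_force: [-0.4, -17.9, -2.6]
opening: 0.0005
grip_force: 8.9
```

>>> send_rows:
  plan:
    - {"offset":[1,0,0],"yaw":0}
    - {"offset":[0,0,0],"yaw":0}

```text
time: 14.1
tool_pos: [0.5741, -0.0569, 0.1011]
tool_rot: [3.141, 0.006, 1.68]
contact_force: [-0.6, -15.7, -2.3]
opening: 0.0004
grip_force: 7.7
```

>>> send_rows:
  plan:
    - {"offset":[-10,0,0],"yaw":0}
    - {"offset":[-10,0,0],"yaw":0}
    - {"offset":[0,0,-30],"yaw":0}
    - {"offset":[0,0,-40],"yaw":0}
    - {"offset":[0,0,-40],"yaw":0}
    - {"offset":[20,0,0],"yaw":0}
    - {"offset":[0,0,0],"yaw":0}
    - {"offset":[0,0,0],"yaw":0}
  hand: 0

```text
time: 14.9
tool_pos: [0.5734, -0.0533, 0.2105]
tool_rot: [-3.141, -0.0, 1.681]
contact_force: [0.2, -0.4, 0.4]
opening: 0.06
grip_force: 0.0
```

```bash
python3 - <<'E'
from h import *
w=save('wrist','w4.png');s=status.observe();T=R.from_euler('xyz',s['tool_rot']);k=cam('wrist')
print(s['tool_pos'],s['tool_rot'])
for l in('gneiss_core','dark_core','pale_core'):
  for r in models.regions_of('wrist',l)[:1]: print(l,r['conf'],r['extent'])
def ontool(u,v,z): return T.inv().apply(ray('wrist',u,v,z,k)-s['tool_pos']).round(4)
np.save('k.npy',1)
# find top disc circle
g=cv2.cvtColor(w,cv2.COLOR_RGB2GRAY)
c=cv2.HoughCircles(cv2.medianBlur(g,3),cv2.HOUGH_GRADIENT,1,30,param1=100,param2=20,minRadius=20,maxRadius=60)
if c is not None:
  for u,v,r in c[0][:6]: print(u,v,r,ontool(u,v,.167))
a=read_camera('top')
E
```

```text
[ 0.5733463  -0.05359823  0.21015278] [-3.14008151e+00 -4.37043698e-04  1.68018770e+00]
gneiss_core 0.64 [229.3, 88.1, 283.2, 144.9]
dark_core 0.81 [226.4, 0.0, 282.8, 42.8]
254.5 119.5 27.2 [0.0633 0.0011 0.0432]
163.5 295.5 38.0 [-0.0636 -0.0658  0.0432]
254.5 16.5 24.3 [0.1212 0.001  0.0432]
```

View pics/w4.png

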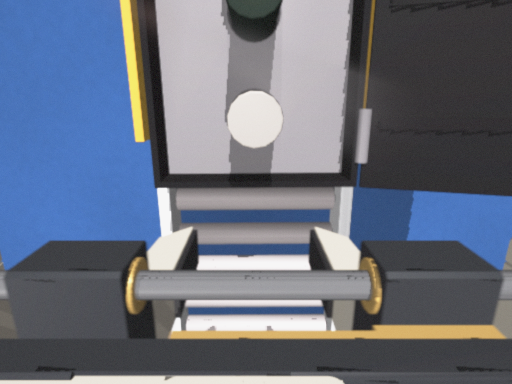

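>>> send_rows:
  plan:
    - {"offset":[21,1,0],"yaw":0}
    - {"offset":[21,0,0],"yaw":0}
    - {"offset":[21,0,0],"yaw":0}
    - {"offset":[0,0,0],"yaw":0}
    - {"offset":[0,0,20],"yaw":0}
    - {"offset":[0,0,20],"yaw":0}
    - {"offset":[0,0,15],"yaw":0}
    - {"offset":[0,0,10],"yaw":0}
    - {"offset":[0,0,10],"yaw":0}
    - {"offset":[0,0,5],"yaw":0}
    - {"offset":[0,0,0],"yaw":0}
  hand: 0.3

```text
time: 16.25
tool_pos: [0.5677, 0.0091, 0.1305]
tool_rot: [-3.141, -0.0, 1.68]
contact_force: [0.5, -0.0, -0.4]
opening: 0.064
grip_force: 0.0
```

>>> send_rows:
  plan:
    - {"offset":[0,0,0],"yaw":0}
    - {"offset":[0,0,0],"yaw":0}
    - {"offset":[0,0,0],"yaw":0}
    - {"offset":[0,0,0],"yaw":0}
    - {"offset":[0,0,0],"yaw":0}
  hand: 1
  squeeze: 25

```text
time: 16.75
tool_pos: [0.5679, 0.0093, 0.1313]
tool_rot: [3.141, 0.0, 1.68]
contact_force: [-1.4, 0.7, 1.3]
opening: 0.0357
grip_force: 25.0
```

>>> send_rows:
  plan:
    - {"offset":[0,0,-5],"yaw":0}
    - {"offset":[0,0,-10],"yaw":0}
    - {"offset":[0,0,-15],"yaw":0}
    - {"offset":[0,0,-20],"yaw":0}
    - {"offset":[0,0,-20],"yaw":0}
    - {"offset":[0,0,-20],"yaw":0}
    - {"offset":[0,0,-20],"yaw":0}
    - {"offset":[0,0,-20],"yaw":0}
    - {"offset":[0,0,-10],"yaw":0}
    - {"offset":[0,0,0],"yaw":0}

```text
time: 17.75
tool_pos: [0.5684, 0.0093, 0.2726]
tool_rot: [3.139, 0.001, 1.68]
contact_force: [0.3, -0.3, -3.1]
opening: 0.0353
grip_force: 25.0
```

```bash
python3 - <<'E'
from h import *
k=cam('top')
def g(u,v,z): return ray('top',140+(u+.5)/3-.5,85+(v+.5)/3-.5,z,k)[:2]
print('outer',g(50,248,.11),g(80,462,.11))
b=save('scene','s5.png');w=save('wrist','w5.png');s=status.observe();print(s['tool_pos'],s['opening'],s['grip_force'])
T=R.from_euler('xyz',s['tool_rot'])
u0,v0=proj('scene',s['tool_pos']);u0,v0=int(u0)-40,int(v0)-40
for y in(0,.018):
 for z in(-.05,-.025,0,.025,.069):
  u,v=proj('scene',s['tool_pos']+T.apply([0,y,z]));print(y,z,round((u-u0)*5),round((v-v0)*5))
r=models.regions_of('scene','gneiss_core');print([(q['conf'],q['extent']) for q in r[:2]],u0,v0)
cv2.imwrite('pics/g.png',np.hstack([cv2.resize(b[v0:v0+80,u0:u0+80,::-1],(400,400),interpolation=cv2.INTER_CUBIC),cv2.resize(w[:,:,::-1],(400,400))]))
E
```

```text
outer [0.64630585 0.23419516] [0.4360303  0.21116444]
[0.56747635 0.00935245 0.27030279] 0.03566909759699254 24.991121292114258
0 -0.05 202 117
0 -0.025 202 162
0 0 203 205
0 0.025 203 247
0 0.069 204 318
0.018 -0.05 210 131
0.018 -0.025 210 176
0.018 0 210 220
0.018 0.025 211 262
0.018 0.069 211 334
[(0.9, [259.4, 126.4, 272.4, 161.6])] 224 94
```

View pics/g.png

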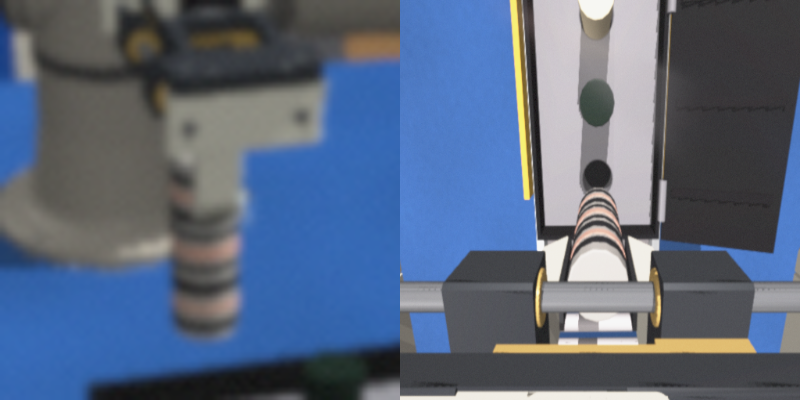

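>>> send_rows:
  plan:
    - {"offset":[25,0,0],"yaw":0}
    - {"offset":[25,0,0],"yaw":0}
    - {"offset":[25,0,0],"yaw":0}
    - {"offset":[25,0,0],"yaw":0}
    - {"offset":[25,0,0],"yaw":0}
    - {"offset":[25,0,0],"yaw":0}
    - {"offset":[25,0,0],"yaw":0}
    - {"offset":[25,0,0],"yaw":0}
    - {"offset":[25,0,0],"yaw":0}
    - {"offset":[27,0,0],"yaw":0}
    - {"offset":[0,0,0],"yaw":0}
    - {"offset":[0,0,30],"yaw":0}
    - {"offset":[0,0,30],"yaw":0}
    - {"offset":[0,0,30],"yaw":0}
    - {"offset":[0,0,23],"yaw":0}
    - {"offset":[0,0,0],"yaw":0}

```text
time: 19.5
tool_pos: [0.5379, 0.2583, 0.1535]
tool_rot: [-3.133, 0.002, 1.679]
contact_force: [0.4, -1.0, -3.1]
opening: 0.0359
grip_force: 25.0
```

>>> send_rows:
  plan:
    - {"offset":[-5,0,0],"yaw":0}
    - {"offset":[-4,0,0],"yaw":0}
    - {"offset":[-4,0,0],"yaw":0}
    - {"offset":[-4,0,0],"yaw":0}
  squeeze: 10

```text
time: 19.9
tool_pos: [0.5428, 0.2425, 0.1591]
tool_rot: [3.14, -0.0, 1.68]
contact_force: [0.1, 0.8, -3.0]
opening: 0.0357
grip_force: 10.0
```

>>> send_rows:
  plan:
    - {"offset":[-4,0,0],"yaw":0}
    - {"offset":[-4,0,0],"yaw":0}
    - {"offset":[-4,0,0],"yaw":0}
    - {"offset":[-4,0,0],"yaw":0}

```text
time: 20.3
tool_pos: [0.5442, 0.2269, 0.1583]
tool_rot: [3.141, -0.0, 1.68]
contact_force: [-0.4, 2.0, -0.8]
opening: 0.036
grip_force: 10.0
```

```bash
cat > tilt.py <<'E'
from h import *
from scipy.optimize import least_squares
# fit pose of the core in the plane (tool x, z) through the tool centre from the scene mask
def tilt():
    read_camera('scene'); s=status.observe(); r=models.regions_of('scene','gneiss_core')
    if not r: print('none'); return
    m=r[0]['mask'].astype(np.uint8); pts=cv2.findNonZero(m)[:,0].astype(float)
    c=pts.mean(0); ev,V=np.linalg.eigh(np.cov((pts-c).T)); v=V[:,1]
    T=R.from_euler('xyz',s['tool_rot']); k=cam('scene'); d=T.apply([1,0,0]); 
    def onp(u,v):  # image point to (tool x, tool z) on the tool's xz plane
        C,f,M,o=k; q=M@np.array([(u-C['cx'])/f,(v-C['cy'])/f,1]); n=T.apply([0,1,0])
        return T.inv().apply(o+q*((s['tool_pos']-o)@n)/(q@n)-s['tool_pos'])[[0,2]]
    a=np.array([onp(*(c+t*v)) for t in(-15,15)]); e=a[1]-a[0]
    if e[1]<0:e=-e
    print('conf',r[0]['conf'],'ext',r[0]['extent'],'centre x,z mm',np.round(onp(*c)*1000),'tilt from down, +=toward tool x',np.degrees(np.arctan2(e[0],e[1])).round(1))
    q=np.array([onp(*p) for p in pts])*1000; L=(q-q.mean(0))@(e/np.linalg.norm(e)); print('len,width',np.ptp(L).round(),np.ptp((q-q.mean(0))@np.array([-e[1],e[0]])/np.linalg.norm(e)).round(),s['tool_pos'].round(4),s['contact_force'].round(1))
tilt()
E
python3 tilt.py
```

```text
conf 0.89 ext [331.2, 150.7, 348.9, 187.9] centre x,z mm [ 9. 28.] tilt from down, +=toward tool x 22.2
len,width 129.0 39.0 [0.5443 0.2263 0.1582] [-0.5  1.7 -0.5]
```

>>> send_rows:
  plan:
    - {"offset":[-4,0,0],"yaw":0}
    - {"offset":[-4,0,0],"yaw":0}
    - {"offset":[-4,0,0],"yaw":0}
    - {"offset":[-4,0,0],"yaw":0}
    - {"offset":[-4,0,0],"yaw":0}
    - {"offset":[-4,0,0],"yaw":0}
    - {"offset":[-4,0,0],"yaw":0}
    - {"offset":[-4,0,0],"yaw":0}

```text
time: 21.2
tool_pos: [0.5473, 0.1949, 0.1578]
tool_rot: [-3.141, 0.0, 1.68]
contact_force: [0.3, 2.2, -3.0]
opening: 0.0356
grip_force: 10.0
```

```bash
python3 tilt.py
```

```text
conf 0.57 ext [127.0, 187.8, 351.0, 260.4] centre x,z mm [-363.  141.] tilt from down, +=toward tool x 82.7
len,width 694.0 265.0 [0.5475 0.1943 0.1579] [-0.4  1.3 -2.3]
```

>>> send_rows:
  plan:
    - {"offset":[0,0,0],"yaw":0}
    - {"offset":[0,0,0],"yaw":0}
    - {"offset":[5,0,-10],"yaw":0}
    - {"offset":[10,0,-20],"yaw":0}
    - {"offset":[20,0,-20],"yaw":0}
    - {"offset":[25,0,-10],"yaw":0}
    - {"offset":[25,0,0],"yaw":0}
    - {"offset":[25,0,0],"yaw":0}
    - {"offset":[0,0,0],"yaw":0}
  squeeze: 60

```text
time: 22.2
tool_pos: [0.5348, 0.3076, 0.2186]
tool_rot: [3.141, -0.001, 1.683]
contact_force: [0.3, -0.1, -3.0]
opening: 0.0353
grip_force: 60.0
```

```bash
python3 tilt.py
```

```text
conf 0.58 ext [362.3, 126.7, 388.5, 159.7] centre x,z mm [29. 21.] tilt from down, +=toward tool x 40.6
len,width 130.0 37.0 [0.5351 0.306  0.2183] [ 0.2 -0.2 -2.2]
```

>>> send_rows:
  plan:
    - {"offset":[0,0,0],"yaw":-0.149}
    - {"offset":[0,0,0],"yaw":-0.149}
    - {"offset":[0,0,0],"yaw":-0.149}
    - {"offset":[0,0,0],"yaw":-0.149}
    - {"offset":[0,0,0],"yaw":-0.149}
    - {"offset":[0,0,0],"yaw":-0.149}
    - {"offset":[0,0,0],"yaw":-0.149}
    - {"offset":[0,0,0],"yaw":-0.149}
    - {"offset":[0,0,0],"yaw":-0.149}
    - {"offset":[0,0,0],"yaw":-0.149}
    - {"offset":[0,0,0],"yaw":-0.149}
    - {"offset":[0,0,0],"yaw":-0.149}
    - {"offset":[0,0,0],"yaw":-0.149}
    - {"offset":[0,0,0],"yaw":-0.149}
    - {"offset":[0,0,0],"yaw":-0.149}
    - {"offset":[0,0,0],"yaw":-0.149}
    - {"offset":[0,0,0],"yaw":-0.149}
    - {"offset":[0,0,0],"yaw":-0.149}
    - {"offset":[0,0,0],"yaw":-0.149}
    - {"offset":[0,0,0],"yaw":-0.149}

```text
time: 24.3
tool_pos: [0.5359, 0.3033, 0.2183]
tool_rot: [-3.141, -0.0, -1.619]
contact_force: [0.1, -0.7, -3.5]
opening: 0.0354
grip_force: 60.0
```

>>> send_rows:
  plan:
    - {"offset":[0,0,0],"yaw":-0.149}
    - {"offset":[0,0,0],"yaw":0}

```text
time: 24.5
tool_pos: [0.5359, 0.3035, 0.2183]
tool_rot: [-3.141, -0.0, -1.474]
contact_force: [-0.0, 0.0, -3.4]
opening: 0.0352
grip_force: 60.0
```

```bash
python3 tilt.py; python3 -c "
from h import *
print(status.observe()['tool_rot'])"
```

```text
conf 0.85 ext [342.0, 130.6, 367.2, 163.3] centre x,z mm [29. 20.] tilt from down, +=toward tool x 29.3
len,width 113.0 49.0 [0.5359 0.3036 0.2182] [-0.2 -0.6 -2.9]
[-3.14142951e+00 -2.94097738e-04 -1.47937726e+00]
```

>>> send_rows:
  plan:
    - {"offset":[0,0,-25],"yaw":0.1466}
    - {"offset":[0,0,-25],"yaw":0.1466}
    - {"offset":[0,0,0],"yaw":0.1466}
    - {"offset":[0,0,0],"yaw":0.1466}
    - {"offset":[0,0,0],"yaw":0.1466}
    - {"offset":[0,0,0],"yaw":0.1466}
    - {"offset":[0,0,0],"yaw":0.1466}
    - {"offset":[0,0,0],"yaw":0.1466}
    - {"offset":[0,0,0],"yaw":0.1466}
    - {"offset":[0,0,0],"yaw":0.1466}
    - {"offset":[0,0,0],"yaw":0.1466}
    - {"offset":[0,0,0],"yaw":0.1466}
    - {"offset":[0,0,0],"yaw":0.1466}
    - {"offset":[0,0,0],"yaw":0.1466}
    - {"offset":[0,0,0],"yaw":0.1466}
    - {"offset":[0,0,0],"yaw":0.1466}
    - {"offset":[0,0,0],"yaw":0.1466}
    - {"offset":[0,0,0],"yaw":0.1466}
    - {"offset":[0,0,0],"yaw":0.1466}
    - {"offset":[0,0,0],"yaw":0.1466}

```text
time: 26.6
tool_pos: [0.5356, 0.3041, 0.268]
tool_rot: [-3.141, 0.001, 1.867]
contact_force: [0.5, -0.0, -2.9]
opening: 0.0349
grip_force: 60.0
```

>>> send_rows:
  plan:
    - {"offset":[0,0,0],"yaw":0.1466}
    - {"offset":[0,0,0],"yaw":0.1466}
    - {"offset":[0,0,0],"yaw":0.1466}
    - {"offset":[0,0,0],"yaw":0.1466}
    - {"offset":[0,0,0],"yaw":0.1466}
    - {"offset":[0,0,0],"yaw":0.1466}
    - {"offset":[0,0,0],"yaw":0.1466}
    - {"offset":[0,0,0],"yaw":0.1466}
    - {"offset":[0,0,0],"yaw":0.1466}
    - {"offset":[0,0,0],"yaw":0.1466}
    - {"offset":[0,0,0],"yaw":0.1466}
    - {"offset":[0,0,0],"yaw":0.1466}
    - {"offset":[0,0,0],"yaw":0}

```text
time: 27.9
tool_pos: [0.5356, 0.3041, 0.268]
tool_rot: [3.141, 0.0, 0.113]
contact_force: [-0.0, 0.3, -2.7]
opening: 0.0351
grip_force: 60.0
```

>>> send_rows:
  plan:
    - {"offset":[-7,35,0],"yaw":0}
    - {"offset":[-7,35,0],"yaw":0}
    - {"offset":[-7,35,0],"yaw":0}
    - {"offset":[-7,35,0],"yaw":0}
    - {"offset":[-7,35,0],"yaw":0}
    - {"offset":[-7,35,0],"yaw":0}
    - {"offset":[-7,35,0],"yaw":0}
    - {"offset":[-7,35,0],"yaw":0}
    - {"offset":[-7,35,0],"yaw":0}
    - {"offset":[-7,35,0],"yaw":0}
    - {"offset":[-7,35,0],"yaw":0}
    - {"offset":[-7,35,0],"yaw":0}
    - {"offset":[-7,35,0],"yaw":0}
    - {"offset":[-7,35,0],"yaw":0}
    - {"offset":[-7,35,0],"yaw":0}
    - {"offset":[-5,26,0],"yaw":0}
    - {"offset":[0,0,0],"yaw":0}

```text
time: 29.6
tool_pos: [0.4902, -0.2591, 0.2677]
tool_rot: [3.14, 0.001, 0.116]
contact_force: [0.4, -0.1, -2.5]
opening: 0.0349
grip_force: 60.0
```

```bash
python3 - <<'E'
from h import *
read_camera('top');s=status.observe();T=R.from_euler('xyz',s['tool_rot']);k=cam('top')
r=models.regions_of('top','gneiss_core');print([(q['conf'],q['extent']) for q in r[:2]])
print(s['tool_pos'],s['tool_rot'])
for th in(30,36,42):
  t=np.radians(th); f=np.array([np.sin(t),0,np.cos(t)]); a=np.array([-np.cos(t),0,np.sin(t)])
  print(th,[np.round(proj('top',s['tool_pos']+T.apply(np.array([0,0,-.02])+.089*f+q*.018*a),k)) for q in(-1,1)])
# near rail inner edge: sample yellowless bright pixels along tool x below
for xt in(-.084,-.091): print('rail',xt,np.round(proj('top',(*(np.array([.5957,-.2442])+xt*np.array([.994,.109])),.07),k)))
im=read_camera('top');cv2.imwrite('pics/t6.png',im[:,:,::-1])
c=T.apply([1,0,0])
print([(i,im[int(round(v)),int(round(u))].tolist()) for i in range(-110,-70,4) for u,v in [proj('top',(*(np.array([.5957,-.2442])+np.array([.109,-.994])*.06+i/1000*np.array([.994,.109])),.07),k)]])
E
```

```text
[]
[ 0.49038157 -0.25714013  0.26775744] [-3.14153437e+00  4.50324373e-04  1.16469197e-01]
30 [array([331., 179.]), array([333., 192.])]
36 [array([331., 176.]), array([332., 189.])]
42 [array([331., 173.]), array([332., 185.])]
rail -0.084 [325. 204.]
rail -0.091 [326. 206.]
[(-110, [33, 79, 141]), (-106, [30, 59, 104]), (-102, [37, 61, 99]), (-98, [76, 83, 100]), (-94, [94, 96, 101]), (-90, [87, 89, 93]), (-86, [92, 91, 88]), (-82, [181, 179, 165]), (-78, [192, 189, 176]), (-74, [200, 194, 181])]
```

>>> send_rows:
  plan:
    - {"offset":[0,0,35],"yaw":0}
    - {"offset":[0,0,35],"yaw":0}
    - {"offset":[0,0,30],"yaw":0}
    - {"offset":[0,0,20],"yaw":0}
    - {"offset":[0,0,10],"yaw":0}
    - {"offset":[0,0,0],"yaw":0}

```text
time: 30.35
tool_pos: [0.4907, -0.2544, 0.1372]
tool_rot: [-3.14, 0.002, 0.119]
contact_force: [0.6, 0.3, -2.8]
opening: 0.0351
grip_force: 60.0
```

>>> send_rows:
  plan:
    - {"offset":[0,0,4],"yaw":0}
    - {"offset":[0,0,4],"yaw":0}
    - {"offset":[0,0,0],"yaw":0}

```text
time: 30.65
tool_pos: [0.4911, -0.2556, 0.1303]
tool_rot: [3.141, -0.0, 0.118]
contact_force: [-0.0, 0.5, -3.2]
opening: 0.0347
grip_force: 60.0
```

>>> send_rows:
  plan:
    - {"offset":[-3,0,0],"yaw":0}
    - {"offset":[-3,0,0],"yaw":0}
    - {"offset":[-3,0,0],"yaw":0}
    - {"offset":[-3,0,0],"yaw":0}
  squeeze: 10

```text
time: 31.05
tool_pos: [0.4787, -0.2571, 0.1302]
tool_rot: [3.141, -0.0, 0.117]
contact_force: [0.6, 0.8, -3.2]
opening: 0.0359
grip_force: 10.0
```

>>> send_rows:
  plan:
    - {"offset":[-3,0,0],"yaw":0}
    - {"offset":[-3,0,0],"yaw":0}
    - {"offset":[-3,0,0],"yaw":0}

```text
time: 31.35
tool_pos: [0.4703, -0.2582, 0.1303]
tool_rot: [3.141, -0.001, 0.117]
contact_force: [1.7, 1.1, -2.5]
opening: 0.0357
grip_force: 10.0
```

>>> send_rows:
  plan:
    - {"offset":[0,0,3],"yaw":0}
    - {"offset":[0,0,3],"yaw":0}
    - {"offset":[-4,0,4],"yaw":0}
    - {"offset":[-5,0,4],"yaw":0}
    - {"offset":[-4,0,3],"yaw":0}
    - {"offset":[-4,0,3],"yaw":0}
    - {"offset":[-3,0,4],"yaw":0}

```text
time: 32.05
tool_pos: [0.4496, -0.2604, 0.1058]
tool_rot: [-3.142, 0.0, 0.117]
contact_force: [-0.8, 0.1, 0.2]
opening: 0.0361
grip_force: 10.0
```

>>> send_rows:
  plan:
    - {"offset":[-3,0,4],"yaw":0}
    - {"offset":[-3,0,4],"yaw":0}
    - {"offset":[-3,0,4],"yaw":0}

```text
time: 32.35
tool_pos: [0.441, -0.2615, 0.0937]
tool_rot: [-3.142, 0.0, 0.118]
contact_force: [-0.1, -0.7, -0.7]
opening: 0.0356
grip_force: 10.0
```

```bash
python3 - <<'E'
from h import *
read_camera('scene');
for n in('scene','wrist','top'):
  read_camera(n); r=models.regions_of(n,'gneiss_core');print(n,[(q['conf'],q['extent'],int(q['mask'].sum())) for q in r[:2]])
s=status.observe();T=R.from_euler('xyz',s['tool_rot']);print(s['tool_pos'],s['contact_force'])
th=np.linspace(0,6.3,30)
for n in('scene','top','wrist'):
  for a in(40,60,70,80,90):
    t=np.radians(a);f=np.array([np.sin(t),0,np.cos(t)]);b=np.array([-np.cos(t),0,np.sin(t)])
    q=np.array([proj(n,s['tool_pos']+T.apply(np.array([0,0,-.02])+h*f+.018*(np.cos(p)*b+np.sin(p)*np.array([0,1,0])))) for p in th for h in(.089,-.016)])
    print(n,a,np.r_[q.min(0),q.max(0)].round())
E
```

```text
scene [(0.73, [168.1, 166.2, 182.2, 198.6], 400)]
wrist [(0.69, [215.4, 52.9, 288.7, 270.2], 15600)]
top []
[ 0.44130836 -0.2614024   0.09404747] [-1.58831225 -0.25724033 -0.93662245]
scene 40 [167. 162. 183. 197.]
scene 60 [167. 161. 183. 196.]
scene 70 [167. 160. 182. 195.]
scene 80 [168. 160. 182. 192.]
scene 90 [168. 161. 181. 189.]
top 40 [319. 205. 341. 234.]
top 60 [319. 198. 341. 234.]
top 70 [319. 195. 341. 233.]
top 80 [319. 194. 341. 233.]
top 90 [320. 193. 341. 232.]
wrist 40 [216. 106. 294. 301.]
wrist 60 [218.  77. 293. 295.]
wrist 70 [218.  67. 292. 301.]
wrist 80 [216.  61. 294. 306.]
wrist 90 [212.  61. 299. 309.]
```

>>> send_rows:
  plan:
    - {"offset":[-2,0,4],"yaw":0}
    - {"offset":[-2,0,4],"yaw":0}
    - {"offset":[-2,0,4],"yaw":0}
    - {"offset":[-2,0,4],"yaw":0}
    - {"offset":[-1,0,4],"yaw":0}

```text
time: 33.2
tool_pos: [0.4321, -0.2625, 0.0736]
tool_rot: [-3.142, 0.0, 0.118]
contact_force: [-1.2, -0.5, -0.3]
opening: 0.0355
grip_force: 10.0
```

>>> send_rows:
  plan:
    - {"offset":[-1,0,3],"yaw":0}
    - {"offset":[-1,0,3],"yaw":0}
    - {"offset":[0,0,0],"yaw":0}

```text
time: 33.5
tool_pos: [0.4303, -0.2627, 0.0676]
tool_rot: [-3.141, 0.0, 0.117]
contact_force: [0.4, -1.2, -0.9]
opening: 0.0356
grip_force: 10.0
```

>>> send_rows:
  plan:
    - {"offset":[0,0,0],"yaw":0}
    - {"offset":[0,0,0],"yaw":0}
    - {"offset":[0,0,-10],"yaw":0}
    - {"offset":[0,0,-20],"yaw":0}
    - {"offset":[0,0,-30],"yaw":0}
    - {"offset":[0,0,-30],"yaw":0}
    - {"offset":[0,0,-30],"yaw":-0.148}
    - {"offset":[0,0,-30],"yaw":-0.148}
    - {"offset":[0,0,-30],"yaw":-0.148}
    - {"offset":[0,0,-30],"yaw":-0.148}
    - {"offset":[0,0,-30],"yaw":-0.148}
    - {"offset":[0,0,-20],"yaw":-0.148}
    - {"offset":[0,0,0],"yaw":-0.148}
    - {"offset":[0,0,0],"yaw":-0.148}
    - {"offset":[0,0,0],"yaw":-0.148}
    - {"offset":[0,0,0],"yaw":-0.148}
    - {"offset":[0,0,0],"yaw":-0.1}
    - {"offset":[0,0,0],"yaw":0}
  squeeze: 60

```text
time: 35.3
tool_pos: [0.43, -0.2624, 0.3284]
tool_rot: [-3.141, 0.0, 1.699]
contact_force: [-0.5, 0.0, -3.1]
opening: 0.035
grip_force: 60.0
```

```bash
python3 tilt.py; cat > vis.py <<'E'
from h import *
import sys
b=save('scene',sys.argv[1]);s=status.observe();u,v=map(int,proj('scene',s['tool_pos']));u-=40;v-=40
cv2.imwrite('pics/'+sys.argv[2],cv2.resize(b[v:v+80,u:u+80,::-1],(480,480),interpolation=cv2.INTER_CUBIC))
T=R.from_euler('xyz',s['tool_rot']);print(s['tool_rot'])
for x in(-.08,0,.08): p=proj('scene',s['tool_pos']+T.apply([x,0,-.02]));print(x,round((p[0]-u)*6),round((p[1]-v)*6))
E
python3 vis.py s7.png i.png
```

```text
conf 0.97 ext [163.8, 85.7, 194.5, 104.6] centre x,z mm [ 53. -16.] tilt from down, +=toward tool x 86.1
len,width 86.0 39.0 [ 0.4301 -0.2625  0.3283] [ 0.4 -0.6 -2.9]
[-3.14156172e+00  1.05731802e-04  1.69511263e+00]
-0.08 60 216
0 237 199
0.08 410 182
```

View pics/i.png

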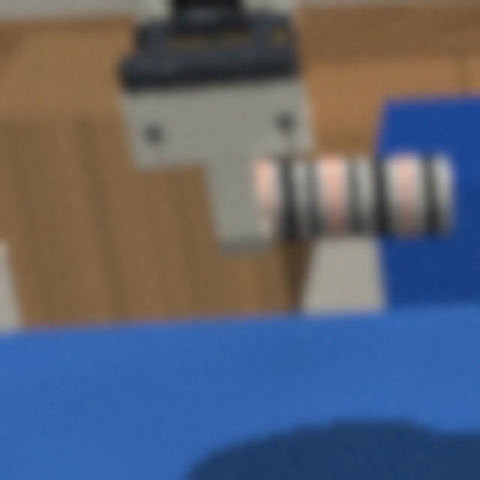

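>>> send_rows:
  plan:
    - {"offset":[0,0,0],"yaw":0.148}
    - {"offset":[0,0,0],"yaw":0.148}
    - {"offset":[0,0,0],"yaw":0.148}
    - {"offset":[0,0,0],"yaw":0.148}
    - {"offset":[0,0,0],"yaw":0.148}
    - {"offset":[0,0,0],"yaw":0.148}
    - {"offset":[0,0,0],"yaw":0.148}
    - {"offset":[0,0,0],"yaw":0.148}
    - {"offset":[0,0,0],"yaw":0.148}
    - {"offset":[0,0,0],"yaw":0.148}
    - {"offset":[0,0,0],"yaw":0.148}
    - {"offset":[0,0,0],"yaw":0.148}
    - {"offset":[0,0,0],"yaw":0.148}
    - {"offset":[0,0,0],"yaw":0.148}
    - {"offset":[0,0,0],"yaw":0.148}
    - {"offset":[0,0,0],"yaw":0.148}
    - {"offset":[0,0,0],"yaw":0.148}
    - {"offset":[0,0,0],"yaw":0.148}
    - {"offset":[0,0,0],"yaw":0.148}
    - {"offset":[0,0,0],"yaw":0.148}

```text
time: 37.45
tool_pos: [0.4302, -0.2625, 0.328]
tool_rot: [3.141, 0.001, -1.271]
contact_force: [-0.0, -0.0, -1.8]
opening: 0.0351
grip_force: 60.0
```

>>> send_rows:
  plan:
    - {"offset":[0,0,0],"yaw":0.148}
    - {"offset":[0,0,0],"yaw":0}

```text
time: 37.65
tool_pos: [0.4302, -0.2625, 0.328]
tool_rot: [3.141, 0.001, -1.413]
contact_force: [-0.4, 0.5, -2.6]
opening: 0.0348
grip_force: 60.0
```

```bash
python3 tilt.py; python3 - <<'E'
from h import *
a=save('top','t8.png')
for l in('dark_core','pale_core','core_box'):
    r=models.regions_of('top',l)[:1]; print(l,[(q['conf'],q['extent']) for q in r])
    if r and 'core'==l[-4:]:
        e=r[0]['extent'];print(ray('top',(e[0]+e[2])/2,(e[1]+e[3])/2,.14))
o=np.array([.5679,.0093])
d=np.array([-.109,.994])
for n,t in(('dark',.075),('pale',.15)): print(n,'expected',o+d*t)
E
```

```text
conf 0.63 ext [127.2, 89.9, 156.7, 109.3] centre x,z mm [ 56. -15.] tilt from down, +=toward tool x 87.3
len,width 86.0 39.0 [ 0.4303 -0.2625  0.328 ] [-0.2 -0.1 -3.4]
dark_core [(0.63, [200.1, 181.9, 216.5, 201.5])]
[0.55664327 0.084041   0.14      ]
pale_core [(0.61, [175.5, 186.9, 191.3, 207.3])]
[0.54594701 0.15466002 0.14      ]
core_box [(0.65, [154.9, 114.4, 259.5, 230.2])]
dark expected [0.559725 0.08385 ]
pale expected [0.55155 0.1584 ]
```

```bash
python3 -c "
from cell import ticket
print(ticket.hand_in())"
```

```text
the job is handed in; nothing more can be done
None
```

I pushed the box home against the bay stop (about 18 N at contact), drew the gneiss core and handed in still gripping it at 60 N, about 3° off level with its middle about 34 cm above the table; the other two cores are still in their pockets, I did not re-check the spatula, wedge and hand lens, and the verdict was not shown.

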